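Rock the angle gauge on the stud to its mark and hold

TASK

Pick up the pendulum angle gauge by its black grip and set the middle of its foot gently on the domed steel stud of the timber offcut. Keeping the foot resting on the stud, rock the gauge sideways until its swinging pointer settles on the arrowhead mark clipped to the dial's rim. Finish while still holding the gauge there, foot on the stud and pointer steady on the mark; do not let go, and leave the other loose pieces where they lie.

Things in the scene. Friction and masses are not known exactly. Their poses are not given: they have to be found in the camera images.
- gauge: Pendulum angle gauge standing on the bench, 0.37 kg give or take a quarter. Origin: centre of the foot's underside; x = thickness, z = up. Steel foot 30 (x) x 100 (y) x 12 mm; upright round grey housing, 100 mm diameter, 14 mm thick, centre 62 mm up, white dial on its -x side; on top a black grip bar 18 (x) x 56 (y) mm, 113 to 141 mm up: pinch it across x.
- foot_centre (a point): Centre of the foot's flat underside (the gauge's origin).
- grip_centre (a point): Centre of the black grip bar, 127 mm above the foot's underside.
- pointer (a joint): Angle of the black pendulum pointer in the gauge, rad; 0 = straight to the foot, + = towards the gauge's +y side. It turns about the gauge's x axis, 62 mm above the underside, hangs plumb and swings freely, dying out in about 1 s. Turning the gauge by -a about its own x axis (right-handed; grip leans towards its +y) makes it read +a. Out of reach of the fingers.
- index (a joint): Angle of the mark, rad, same zero and sign as the pointer; it does not move during the job.
- pointer_tip (a point): Lower tip of the pointer, 38 mm from its pivot.
- mark (a point): Point of the mark: a dark steel arrowhead 10 mm long and wide at the dial's rim, pointing to its centre, its point 38 mm from the pivot, just where the pointer's tip passes. It lies 10 to 24 degrees from the bottom of the dial, on the gauge's +y side.
- offcut: Timber joist offcut fixed on the bench, 80 (x) x 120 (y) x 45 (z) mm, origin at the centre of its underside, with an upright steel stud in the middle of its top: washer 38 mm wide, shank 16 mm thick, round ball head of 11 mm radius, its centre 73 mm above the bench.
- stud_top (a point): Highest point of the stud's domed head, 84 mm above the bench.
- ring_steel: Loose steel ring, 42 mm wide, 12 mm high; leave alone. Origin under its centre.
- gauge_block: Loose steel block 40x43x20 mm; leave alone. Origin under its centre.
- part_5: Loose copper-coloured turned part, 24 mm wide, 20 mm high; leave alone. Origin under its centre.
Things that resemble listed ones, but are neither listed nor needed, are in the scene too. There is more than one size of the gauge; the one meant has the size given above.

How it is judged (in metres and radians):
On the way:
1. the held gauge's foot is set on the stud (distance between foot_centre and stud_top below 0.015 m and contact force between gauge and offcut above 0.5 N and contact force between the fingers and gauge above 2 N), for 0.2 s.
At the end, for the whole second after the job is handed in: The fingers still hold the gauge (over 2 N), its foot rests on the stud (0.5 to 25 N) with the middle of its underside within 15 mm of the stud's top, gauge and pointer are steady (below 0.15 and 0.3 rad/s), and the pointer's tip is within 3 mm of the mark's point (all of step 1 and contact force between gauge and offcut below 25 N and distance between pointer_tip and mark below 0.003 m and velocity of joint pointer between -0.3 and 0.3 rad/s and angular speed of gauge below 0.15 rad/s); the arm keeps its last pose, push and grip.
It fails at once if the gauge is pressed hard on the stud or offcut (over 40 N) (contact force between gauge and offcut above 40 N).
It fails at once if a loose piece lying by is moved more than 30 mm (distance of any of ring_steel, gauge_block, part_5 from where it was at the start of the episode above 0.03 m).
It also fails if it takes over 48 s, if anything falls off the work surface, if the arm or the gripper's body presses on something with over 40 N, if the wrist force passes 120 N, or if a joint passes its speed limit or range.

ROBOT

A 7-joint arm with a two-finger parallel gripper is mounted at the origin on a cart in front of the work surface, level with it; the furniture and walls round the work are solid. World frame = base frame: x ahead of the robot, y to its left, z up, the work surface at z = 0. Lengths are in mm, angles in rad, forces in N, time in s.
With the tool pointing down it reaches from about 425 to 950 mm from the base axis. Payload 16.7 kg.
Tool frame: the origin (TCP) lies at the very end of the fingers, on their centre line; the grasp point (between the pads) lies 19 mm behind it (r.grip_point_offset is the distance from the TCP to the grasp point, in mm); z points along the fingers, y is the direction in which the jaws open and shut (so a half turn about z gives the same grasp; the last joint's range is limited). The gripper opens to 94 mm and grips with 3 to 60 N. Pads are 16 mm wide; open, the fingers measure 119 mm over their backs; the gripper's body (75 mm by 177 mm) begins 78 mm behind the grasp point.
Start: joints at [1.147, 0.426, 0.074, 1.606, -0.034, 1.111, -0.067], TCP at [182.484, -649.826, 205.467] pointing down, gripper open.
Joint ranges: [-2.85, 2.85], [-0.5, 2.14], [-1.23, 1.37], [0.21, 2.46], [-1.02, 4.16], [0.16, 2.05], [-2.73, 2.73]. Speed limits (rad/s): [1.89, 1.89, 2.39, 2.39, 3.01, 3.01, 3.01].

INTERFACE

Orientations are given as a unit quaternion [x, y, z, w].
In Python, from workcell import r gives the robot as it stands.
- The arm moves only by the tool carry_out, never from a script. Its argument "moves" is a list of rows, each a list of 5 numbers: the finger opening in m, from 0 to 0.094, then the shift along the tool's x, y, z in m, then the turn about the tool's z in rad. In form: [[grip, tx, ty, tz, twist], ...]. A call has 1 to 5 rows; each row is the pose to reach, as a shift and turn from the pose measured when the call began, along the tool's axes at that moment; what a row does not reach only later rows make up. A row lasts 1/12 s, in which the tool goes at most 41.7 mm and 7.16 degrees, less where a joint would pass 70% of its speed; a pose out of reach is approached as far as the arm can. A call with a gripper value outside its range is refused whole. The fingers move at their own pace and stop on an object; "force" is the grip in N (left out, the last holds). Time passes only in rows, so rows that repeat a pose let the fingers close. It gives the time, the measured TCP pose, the force and the opening at its end, in the units of the state.
- r.state(): the state, without advancing time (a new reading comes with each control period).
- r.camera(name): name is "side" or "top"; returns (picture, depth): 420x560x3 uint8, red, green, blue; 420x560 float32, mm along the optical axis (not along the pixel's ray), 0 where there is no reading.
- r.camera_model(name): a dict with "mtx" (3x3 intrinsics, pixels), "R" (3x3) and "t" (3): a world point X has camera coordinates R X + t. Camera axes: x right, y down, z forward; pixel columns grow to the right and rows downward; lengths in mm; the calibration is good to about 2 mm. A picture is of the moment at which its call begins. camera_model takes no time and is no camera call.
- r.close_job(): hands the job in, once; it reports no verdict.
The state is a dict: "time": time; "q": joint angles; "qd": joint speeds; "tau": joint torques, N m; "position": TCP position; "tcp_rot": TCP orientation; "wrist_force": force on the tool from outside, world axes, zero at the start; "torque": the same for the moment, N m; "width": opening from 0.0 (shut) to 1.0 (fully open).
Only numpy, scipy, OpenCV 4.12 (cv2) and the standard library are available. Lean on these libraries where they do the work, as an engineer would, in place of code of your own. Each camera call takes 0.05 s, during which the arm holds its last target. There are 200 camera calls.

## Working session

There is one attempt and no reset: what is moved stays moved. The work goes in short steps, Python scripts to look and compute and a tool call to move; the robot and the scene stay as the last step left them, time stands still between calls to the robot, and variables do not carry over. Pictures are saved under pics/ and viewed, on a budget of 10 in all, crops included, one or two more only if the job needs it, and the job is handed in when it is done.

Besides the shell and the picture viewer there is one more tool, called after ">>>" by a JSON object that holds its "op" and its "data". carry_out: Moves the arm, as the interface text tells. Its arguments: {"type":"object","properties":{"moves":{"type":"array"},"force":{"type":"number"}},"required":["moves"]}

```bash
ls; mkdir -p pics; python3 - <<'E'
from workcell import r
import cv2,numpy as np
s=r.state();print(s)
for n in("side","top"):
    p,d=r.camera(n);m=r.camera_model(n);print(n,m)
    cv2.imwrite(f"pics/{n}0.png",p[:,:,::-1]);np.save(f"pics/{n}0.npy",d)
a=cv2.imread("pics/side0.png");b=cv2.imread("pics/top0.png")
E
```

```text
pics
{'time': 0.0, 'q': array([ 1.14752381,  0.42673694,  0.07384452,  1.60660347, -0.03407654,
        1.11078637, -0.0670821 ]), 'qd': array([-0.00054709,  0.00086124,  0.0006139 ,  0.00025314,  0.00034638,
       -0.00183873, -0.00163078]), 'tau': array([-1.50658270e-04, -9.35836387e+01,  3.66645947e+00, -4.54194939e+01,
       -4.89221024e-02,  2.02216068e-02,  1.98728376e-04]), 'position': array([ 182.34593997, -649.45294776,  204.77369775]), 'tcp_rot': array([ 9.90645319e-01,  1.36460415e-01, -1.42670480e-04, -6.21423282e-04]), 'wrist_force': array([ 0.20672035,  0.49791455, -0.14980221]), 'torque': array([ 0.00604039,  0.01200043, -0.02226131]), 'width': 1.0014172403818464}
side {'mtx': array([[526.68391321,   0.        , 282.75480652],
       [  0.        , 526.68391321, 209.42120686],
       [  0.        ,   0.        ,   1.        ]]), 'R': array([[-0.97807983, -0.20697303,  0.02284764],
       [-0.10279388,  0.3844971 , -0.91738509],
       [ 0.18108912, -0.89962445, -0.39734441]]), 't': array([ 508.92247101,   61.77232708, 1389.77356495])}
top {'mtx': array([[454.55112923,   0.        , 278.43960052],
       [  0.        , 454.55112923, 208.7269625 ],
       [  0.        ,   0.        ,   1.        ]]), 'R': array([[-0.02360171, -0.99939881, -0.02539633],
       [-0.98392229,  0.02771966, -0.17643283],
       [ 0.17703074,  0.0208239 , -0.983985  ]]), 't': array([ 216.86547825,  496.47065124, 1277.9597896 ])}
```

View pics/side0.png

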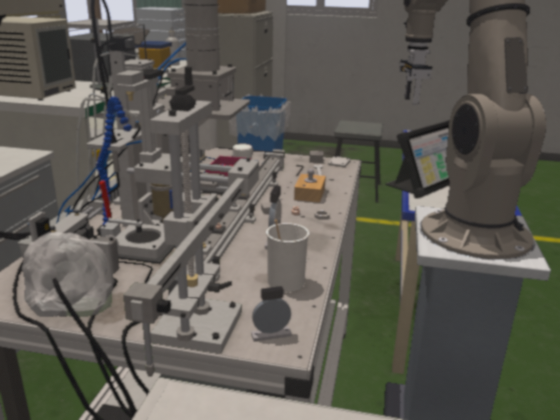

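View pics/top0.png

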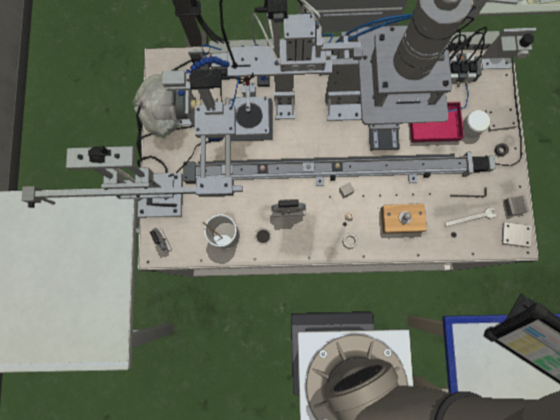

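The side view shows two gauges, at (270,315) and (275,200). In the top view they are at (160,240) and (288,208). The offcut is at top (405,218) and side (311,187). I'll take enlarged crops and depth measurements to choose by size.

```bash
cat > h.py <<'E'
from workcell import r
import cv2,numpy as np
M={n:r.camera_model(n) for n in("side","top")}
def ray(n,u,v):
    m=M[n];d=m["R"].T@np.linalg.inv(m["mtx"])@[u,v,1];return -m["R"].T@m["t"],d
def dep(n,u,v,z): o,d=ray(n,u,v);return o+d*z
def atz(n,u,v,z): o,d=ray(n,u,v);return o+d*(z-o[2])/d[2]
def tri(a,b):
    P=[M[n]["mtx"]@np.c_[M[n]["R"],M[n]["t"]] for n in("side","top")]
    X=cv2.triangulatePoints(P[0],P[1],np.array(a,float).reshape(2,1),np.array(b,float).reshape(2,1))[:,0];return X[:3]/X[3]
def proj(n,X):
    m=M[n];c=m["mtx"]@(m["R"]@np.array(X,float)+m["t"]);return c[:2]/c[2]
def crop(n,p,u,v,w,h,k):
    return cv2.resize(p[v:v+h,u:u+w],None,fx=k,fy=k,interpolation=cv2.INTER_CUBIC)
E
python3 - <<'E'
from h import *
s=cv2.imread("pics/side0.png");t=cv2.imread("pics/top0.png")
A=[crop(0,s,235,275,66,66,4),crop(0,s,245,175,66,66,4),crop(0,s,285,155,66,66,4),
   crop(0,t,130,210,66,66,4),crop(0,t,255,180,66,66,4),crop(0,t,372,185,66,66,4)]
cv2.imwrite("pics/m0.png",np.vstack([np.hstack(A[:3]),np.hstack(A[3:])]))
dt=np.load("pics/top0.npy");ds=np.load("pics/side0.npy")
# top-depth height maps
def P(n,d,u0,v0,w,h):
    v,u=np.mgrid[v0:v0+h,u0:u0+w];z=d[v,u];m=M[n]
    c=np.stack([u,v,np.ones_like(u)],-1)@np.linalg.inv(m["mtx"]).T*z[...,None]
    return (c-m["t"])@m["R"],z
for nm,(u,v,w,h) in dict(small=(145,222,35,35),mid=(265,190,45,40),off=(378,198,55,40)).items():
    X,z=P("top",dt,u,v,w,h);Z=X[...,2].copy();Z[z==0]=0
    print(nm,"max",np.sort(Z.ravel())[-12:].round())
    for a,b in((30,65),(65,100),(100,170)):
        m=(Z>a)&(Z<b)
        if m.sum()>3: q=X[m];print(a,b,m.sum(),q.mean(0).round(1),cv2.minAreaRect(q[:,:2].astype(np.float32)))
E
```

```text
small max [103. 103. 103. 103. 104. 104. 104. 105. 105. 105. 105. 106.]
30 65 77 [420.5 545.9  49.6] ((424.2848205566406, 549.3995971679688), (69.482177734375, 13.273548126220703), 25.879884719848633)
65 100 82 [420.6 548.2  84.8] ((423.082763671875, 551.6124877929688), (57.855430603027344, 13.738154411315918), 27.729339599609375)
100 170 38 [423.8 552.  102.2] ((423.847900390625, 551.8800659179688), (36.82575607299805, 11.246415138244629), 29.268598556518555)
mid max [144. 144. 144. 144. 144. 144. 144. 144. 145. 145. 147. 147.]
30 65 69 [495.1 176.   48.7] ((494.3645935058594, 176.34625244140625), (98.2081298828125, 10.153470039367676), 87.35751342773438)
65 100 126 [498.7 176.   84.1] ((500.6300048828125, 176.03192138671875), (18.75919532775879, 97.9114761352539), 1.8416134119033813)
100 170 186 [500.6 174.7 133.2] ((502.2825012207031, 174.3965301513672), (17.947784423828125, 64.79396057128906), 1.371971607208252)
off max [81. 82. 82. 83. 83. 84. 84. 84. 84. 84. 85. 86.]
30 65 1125 [ 466.2 -157.7   45. ] ((467.7362060546875, -159.690185546875), (80.90444946289062, 121.00630187988281), 0.3958927094936371)
65 100 49 [ 466.7 -158.6   79.5] ((466.9027404785156, -160.0988006591797), (20.571496963500977, 20.26626205444336), 88.48522186279297)
```

View pics/m0.png

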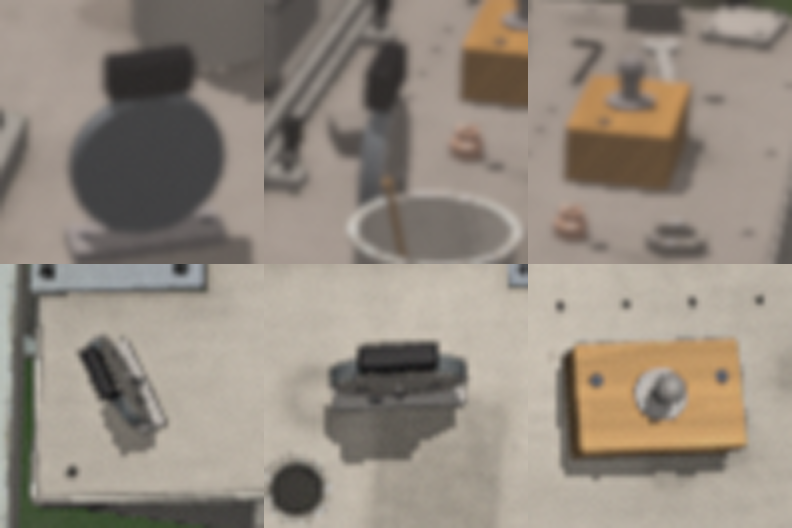

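The crops and depth settle the choice. The gauge at top (288,208) is about 98 mm wide and 144 mm high, so it is the full-size one. The one at (160,240) is about 105 mm high and is the decoy. The stud top measures about (467,-159,84). I'll start moving.

>>> {"op": "carry_out", "data": {"moves": [[0.06,0.032,-0.018,-0.02,-0.1],[0.06,0.064,-0.036,-0.04,-0.2],[0.06,0.096,-0.054,-0.06,-0.3],[0.06,0.128,-0.072,-0.08,-0.4],[0.06,0.16,-0.09,-0.1,-0.5]]}}

```text
time: 0.52
position: [312.6, -518.4, 305.4]
tcp_rot: [0.925, 0.38, -0.0, -0.001]
wrist_force: [-0.1, -0.9, 0.2]
width: 0.681
```

```bash
cat >> h.py <<'E'
from scipy.spatial.transform import Rotation as Ro
def where():
    s=r.state();R=Ro.from_quat(s["tcp_rot"]);x=R.as_matrix()[:,0]
    print("t",round(s["time"],2),"p",s["position"].round(1),"phi",round(float(np.degrees(np.arctan2(x[1],x[0]))),2),"zax",R.as_matrix()[:,2].round(3),"F",s["wrist_force"].round(1),"T",s["torque"].round(2),"w",round(94*s["width"],1),"q1,7",s["q"][[0,6]].round(2))
    return s,R
def to(tgt,phi=None):
    s,R=where();d=R.inv().apply(np.array(tgt)-s["position"]);print("move mm",d.round(1))
    if phi is not None:
        x=R.as_matrix()[:,0];print("twist",round(float(-(np.radians(phi)-np.arctan2(x[1],x[0]))),3))
E
python3 - <<'E'
from h import *
to([500,-250,330],91.5)
dt=np.load("pics/top0.npy");m=M["top"]
v,u=np.mgrid[185:235,260:315];z=dt[v,u]
X=(np.stack([u,v,np.ones_like(u)],-1)@np.linalg.inv(m["mtx"]).T*z[...,None]-m["t"])@m["R"]
q=X[(X[...,2]>138)&(X[...,2]<150)]
print(len(q),q.mean(0),q.min(0),q.max(0),cv2.minAreaRect(q[:,:2].astype(np.float32)))
for ky in range(3):pass
q2=X[(X[...,2]>60)&(X[...,2]<110)];c=np.polyfit(q[:,1],q[:,0],1);print("yaw deg",-np.degrees(np.arctan(c[0])))
print("tri grip top centre?",tri((275.5,188),(287.7,204)))
E
```

```text
t 0.52 p [ 312.6 -518.4  305.4] phi 44.61 zax [-0.001  0.001 -1.   ] F [-0.1 -0.9  0.2] T [-0.07 -0.09 -0.01] w 64.0 q1,7 [0.99 0.11]
move mm [322.  -59.5 -24.4]
twist -0.818
111 [502.49012719 173.96130476 141.34030962] [494.07664759 148.3210329  138.07749218] [511.34577278 202.79713796 146.71183555] ((502.888427734375, 175.59396362304688), (54.30714416503906, 17.270448684692383), 88.72917938232422)
yaw deg 1.5218744506167934
tri grip top centre? [501.15493419 177.1170175  140.84867308]
```

>>> {"op": "carry_out", "data": {"moves": [[0.06,0.036,-0.007,-0.005,-0.1],[0.06,0.072,-0.014,-0.01,-0.2],[0.06,0.108,-0.02,-0.015,-0.3],[0.06,0.144,-0.027,-0.02,-0.4],[0.06,0.18,-0.033,-0.02,-0.5]]}}

```text
time: 0.93
position: [418.4, -367.0, 326.4]
tcp_rot: [0.801, 0.599, 0.0, -0.0]
wrist_force: [0.4, -0.7, -1.2]
width: 0.642
```

```bash
python3 -c "
from h import *
to([500,-100,330],91.5)"
```

```text
t 0.93 p [ 418.4 -367.   326.4] phi 73.53 zax [-0.     0.001 -1.   ] F [ 0.4 -0.7 -1.2] T [-0.06 -0.08 -0.04] w 60.4 q1,7 [0.83 0.28]
move mm [279.2   2.6  -3.5]
twist -0.314
```

>>> {"op": "carry_out", "data": {"moves": [[0.06,0.04,0.0,0.0,-0.08],[0.06,0.08,0.0,0.0,-0.16],[0.06,0.12,0.001,0.0,-0.24],[0.06,0.16,0.001,0.0,-0.314],[0.06,0.2,0.002,0.0,-0.314]]}}

```text
time: 1.35
position: [476.8, -173.9, 326.4]
tcp_rot: [0.696, 0.718, -0.0, -0.0]
wrist_force: [1.0, -0.9, 0.0]
width: 0.637
```

```bash
python3 -c "
from h import *
to([502,175,260],91.5)"
```

```text
t 1.35 p [ 476.8 -173.9  326.4] phi 91.81 zax [-0.  0. -1.] F [ 1.  -0.9  0. ] T [-0.04 -0.17  0.01] w 59.9 q1,7 [0.63 0.22]
move mm [347.9  36.2  66.5]
twist 0.005
```

>>> {"op": "carry_out", "data": {"moves": [[0.06,0.04,0.006,0.0,0.0],[0.06,0.08,0.01,0.0,0.0],[0.06,0.12,0.015,0.0,0.0],[0.06,0.16,0.02,0.0,0.0],[0.06,0.2,0.025,0.0,0.0]]}}

```text
time: 1.77
position: [495.0, 28.7, 326.5]
tcp_rot: [0.696, 0.718, -0.0, -0.0]
wrist_force: [0.8, -0.2, -0.3]
width: 0.64
```

```bash
python3 -c "
from h import *
to([502,175,260],91.5)"
```

```text
t 1.77 p [495.   28.7 326.5] phi 91.81 zax [-0. -0. -1.] F [ 0.8 -0.2 -0.3] T [-0.04 -0.15  0.02] w 60.2 q1,7 [ 0.4 -0.2]
move mm [146.   11.6  66.5]
twist 0.005
```

>>> {"op": "carry_out", "data": {"moves": [[0.06,0.036,0.003,0.01,0.0],[0.06,0.073,0.006,0.02,0.0],[0.06,0.11,0.009,0.04,0.005],[0.06,0.146,0.012,0.06,0.005],[0.06,0.146,0.012,0.066,0.005]]}}

```text
time: 2.18
position: [500.3, 181.5, 258.0]
tcp_rot: [0.695, 0.719, -0.0, -0.002]
wrist_force: [-2.0, -0.1, -0.6]
width: 0.64
```

```bash
python3 -c "
from h import *
to([502,175,109],91.5)
p,d=r.camera('top');q,_=r.camera('side')
u,v=proj('top',[502,175,141]);print(u,v)
cv2.imwrite('pics/g1.png',np.hstack([crop(0,p[:,:,::-1],245,165,90,90,4),crop(0,q[:,:,::-1],230,150,90,90,4)]))"
```

```text
t 2.18 p [500.3 181.5 258. ] phi 91.93 zax [-0.003  0.002 -1.   ] F [-2.  -0.1 -0.6] T [-0.08  0.05 -0.02] w 60.1 q1,7 [ 0.18 -0.58]
move mm [ -6.9   1.9 149. ]
twist 0.007
288.23441460718226 202.27460927166777
```

View pics/g1.png

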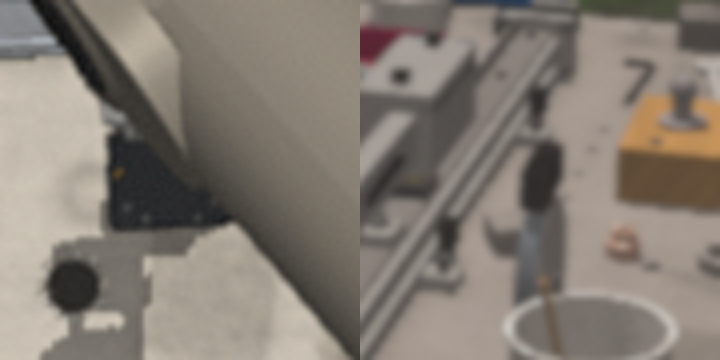

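The top view is blocked by the forearm, with the gripper body over the gauge at (140,190). The side view shows the gauge undisturbed. I'll descend onto it.

>>> {"op": "carry_out", "data": {"moves": [[0.06,-0.004,0.001,0.02,0.0],[0.06,-0.007,0.002,0.04,0.007],[0.06,-0.007,0.002,0.06,0.007],[0.06,-0.007,0.002,0.08,0.007],[0.06,-0.007,0.002,0.085,0.007]]}}

```text
time: 2.7
position: [502.6, 166.8, 171.9]
tcp_rot: [0.7, 0.714, -0.003, -0.001]
wrist_force: [-0.4, 0.0, 0.0]
width: 0.636
```

```bash
python3 -c "
from h import *
to([502,175,108],91.5)"
```

```text
t 2.7 p [502.6 166.8 171.9] phi 91.17 zax [-0.006 -0.002 -1.   ] F [-0.4  0.   0. ] T [-0.04 -0.11  0.02] w 59.8 q1,7 [ 0.16 -0.63]
move mm [ 8.4 -0.  63.9]
twist -0.006
```

>>> {"op": "carry_out", "data": {"moves": [[0.06,0.006,0.0,0.016,-0.006],[0.06,0.008,0.0,0.032,-0.006],[0.06,0.008,0.0,0.048,-0.006],[0.06,0.008,0.0,0.06,-0.006],[0.06,0.008,0.0,0.064,-0.006]]}}

```text
time: 3.12
position: [502.0, 173.6, 107.2]
tcp_rot: [0.698, 0.716, -0.003, -0.002]
wrist_force: [-0.1, -0.0, 0.6]
width: 0.641
```

```bash
python3 -c "
from h import *
to([502,175,108],91.5)"
```

```text
t 3.12 p [502.  173.6 107.2] phi 91.45 zax [-0.007 -0.002 -1.   ] F [-0.1 -0.   0.6] T [-0.02 -0.14  0.01] w 60.3 q1,7 [ 0.11 -0.71]
move mm [ 1.4  0.  -0.8]
twist -0.001
```

>>> {"op": "carry_out", "data": {"moves": [[0.03,0.001,0,0,0],[0.01,0.001,0,0,0],[0.01,0.001,0,0,0],[0.01,0.001,0,0,0],[0.01,0.001,0,0,0]], "force": 25}}

```text
time: 3.53
position: [502.3, 174.7, 107.8]
tcp_rot: [0.698, 0.716, -0.003, -0.001]
wrist_force: [1.1, 1.0, -0.3]
width: 0.324
```

>>> {"op": "carry_out", "data": {"moves": [[0.01,0,0,0,0],[0.01,0,0,0,0],[0.01,0,0,0,0],[0.01,0,0,0,0],[0.01,0,0,0,0]], "force": 25}}

```text
time: 3.95
position: [502.6, 174.7, 108.2]
tcp_rot: [0.698, 0.716, -0.003, -0.001]
wrist_force: [-0.6, -1.0, 6.3]
width: 0.186
```

```bash
python3 -c "
from h import *
to([502,175,400],180)"
```

```text
t 3.95 p [502.6 174.7 108.2] phi 91.44 zax [-0.005 -0.002 -1.   ] F [-0.6 -1.   6.3] T [-0.3  0.1 -0. ] w 17.5 q1,7 [ 0.11 -0.71]
move mm [  -0.4   -2.1 -291.8]
twist -1.546
```

>>> {"op": "carry_out", "data": {"moves": [[0.01,0,0,-0.025,0],[0.01,0,0,-0.06,0],[0.01,0,0,-0.1,0],[0.01,0,0,-0.14,0],[0.01,0,0,-0.17,0]]}}

```text
time: 4.37
position: [503.4, 175.4, 281.0]
tcp_rot: [0.698, 0.716, -0.002, -0.001]
wrist_force: [-0.1, -0.1, -4.8]
width: 0.188
```

>>> {"op": "carry_out", "data": {"moves": [[0.01,0,0,-0.03,-0.1],[0.01,0,0,-0.06,-0.2],[0.01,0,0,-0.1,-0.3],[0.01,0,0,-0.14,-0.4],[0.01,0,0,-0.17,-0.5]]}}

```text
time: 4.78
position: [503.7, 175.8, 453.9]
tcp_rot: [0.497, 0.868, -0.001, -0.001]
wrist_force: [0.9, 0.0, -4.5]
width: 0.187
```

>>> {"op": "carry_out", "data": {"moves": [[0.01,0,0,-0.03,-0.1],[0.01,0,0,-0.05,-0.2],[0.01,0,0,-0.06,-0.3],[0.01,0,0,-0.06,-0.4],[0.01,0,0,-0.06,-0.5]]}}

```text
time: 5.2
position: [503.8, 176.0, 514.0]
tcp_rot: [0.264, 0.964, -0.001, -0.001]
wrist_force: [-0.1, 0.7, -4.9]
width: 0.188
```

>>> {"op": "carry_out", "data": {"moves": [[0.01,0,0,0,-0.1],[0.01,0,0,0,-0.2],[0.01,0,0,0,-0.3],[0.01,0,0,0,-0.4],[0.01,0,0,0,-0.5]]}}

```text
time: 5.62
position: [503.6, 175.9, 513.5]
tcp_rot: [0.015, 1.0, -0.001, -0.002]
wrist_force: [-1.1, -0.7, -4.2]
width: 0.19
```

```bash
python3 -c "
from h import *
s,R=where()
P=R.apply([0,0,-84])+s['position'] # 
u,v=proj('side',s['position']+[0,0,-46]);print(u,v)
q,d=r.camera('side');u,v=int(u),int(v)
cv2.imwrite('pics/lift.png',crop(0,q[:,:,::-1],u-45,v-50,90,100,6))"
```

```text
t 5.62 p [503.6 175.9 513.5] phi 178.29 zax [-0.004 -0.002 -1.   ] F [-1.1 -0.7 -4.2] T [ 0.06 -0.17 -0.01] w 17.9 q1,7 [0.32 0.98]
278.4228874775185 46.71487309572704Traceback (most recent call last):
  File "<string>", line 7, in <module>
    cv2.imwrite('pics/lift.png',crop(0,q[:,:,::-1],u-45,v-50,90,100,6))
                                ~~~~^^^^^^^^^^^^^^^^^^^^^^^^^^^^^^^^^^
  File "h.py", line 14, in crop
    return cv2.resize(p[v:v+h,u:u+w],None,fx=k,fy=k,interpolation=cv2.INTER_CUBIC)
           ~~~~~~~~~~^^^^^^^^^^^^^^^^^^^^^^^^^^^^^^^^^^^^^^^^^^^^^^^^^^^^^^^^^^^^^
cv2.error: OpenCV(4.12.0) /io/opencv/modules/imgproc/src/resize.cpp:4208: error: (-215:Assertion failed) !ssize.empty() in function 'resize'
```

```bash
cat >> h.py <<'E'
def avg(n,k=6): return np.mean([r.camera(n)[0][:,:,::-1].astype(float) for _ in range(k)],0)
E
python3 -c "
from h import *
q=avg('side').clip(0,255).astype(np.uint8);cv2.imwrite('pics/lift_full.png',q)
cv2.imwrite('pics/lift.png',crop(0,q,238,5,80,80,7))"
```

```text
(no output)
```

View pics/lift.png

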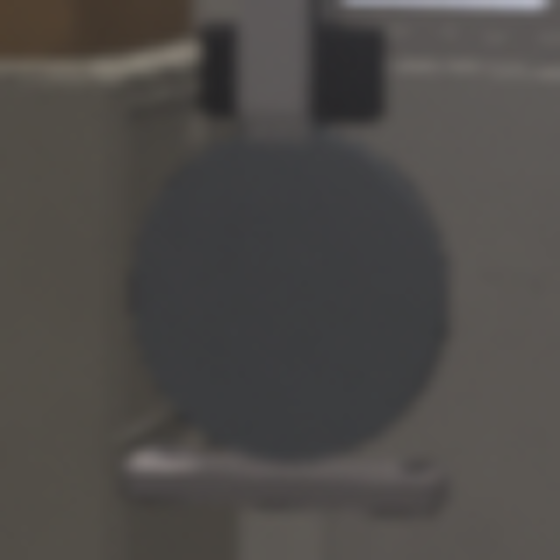

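The dial is on the far side, because this view shows the plain back. I'll turn about 166° the other way while checking clearance for a spot closer to the side camera.

>>> {"op": "carry_out", "data": {"moves": [[0.01,0,0,0,0.12],[0.01,0,0,0,0.24],[0.01,0,0,0,0.36],[0.01,0,0,0,0.48],[0.01,0,0,0,0.6]]}}

```text
time: 6.38
position: [503.7, 176.0, 513.9]
tcp_rot: [0.317, 0.948, -0.001, -0.001]
wrist_force: [-0.1, -0.5, -4.6]
width: 0.19
```

>>> {"op": "carry_out", "data": {"moves": [[0.01,0,0,0,0.12],[0.01,0,0,0,0.24],[0.01,0,0,0,0.36],[0.01,0,0,0,0.48],[0.01,0,0,0,0.6]]}}

```text
time: 6.8
position: [503.7, 176.1, 513.9]
tcp_rot: [0.586, 0.81, -0.002, -0.001]
wrist_force: [-0.3, 0.9, -4.1]
width: 0.189
```

>>> {"op": "carry_out", "data": {"moves": [[0.01,0,0,0,0.12],[0.01,0,0,0,0.24],[0.01,0,0,0,0.36],[0.01,0,0,0,0.48],[0.01,0,0,0,0.6]]}}

```text
time: 7.22
position: [503.6, 176.2, 513.8]
tcp_rot: [0.802, 0.598, -0.002, -0.0]
wrist_force: [-0.9, -0.0, -5.0]
width: 0.191
```

>>> {"op": "carry_out", "data": {"moves": [[0.01,0,0,0,0.12],[0.01,0,0,0,0.24],[0.01,0,0,0,0.36],[0.01,0,0,0,0.48],[0.01,0,0,0,0.6]]}}

```text
time: 7.63
position: [503.5, 176.2, 513.8]
tcp_rot: [0.944, 0.331, -0.002, 0.0]
wrist_force: [-0.5, 0.1, -4.1]
width: 0.192
```

```bash
python3 -c "
from h import *
dt=np.load('pics/top0.npy');m=M['top']
v,u=np.mgrid[0:420,0:560]
X=(np.stack([u,v,np.ones_like(u)],-1)@np.linalg.inv(m['mtx']).T*dt[...,None]-m['t'])@m['R']
for y0 in range(150,700,100):
  print(y0,[ (lambda k: round(float(X[k][:,2].max())) if k.any() else None)((X[...,0]>x0)&(X[...,0]<x0+60)&(X[...,1]>y0)&(X[...,1]<y0+100)&(dt>0)) for x0 in range(360,720,60)])
to([460,420,520],14)"
```

```text
150 [8, 7, 147, 9, 72, 21]
250 [127, 126, 266, 260, 245, 432]
350 [128, 170, 264, 260, 243, 441]
450 [105, 105, 418, 476, 120, 48]
550 [101, 106, 418, 476, 29, 14]
650 [-33, -32, 250, 416, None, None]
t 7.63 p [503.5 176.2 513.8] phi 38.63 zax [-0.003 -0.002 -1.   ] F [-0.5  0.1 -4.1] T [-0.04 -0.   -0.03] w 18.0 q1,7 [ 0.14 -1.42]
move mm [ 118.2 -217.6   -6.6]
twist 0.43
```

>>> {"op": "carry_out", "data": {"moves": [[0.01,0.014,-0.028,0,0.1],[0.01,0.028,-0.056,0,0.2],[0.01,0.042,-0.084,0,0.3],[0.01,0.056,-0.112,0,0.4],[0.01,0.07,-0.14,0,0.46]]}}

```text
time: 8.05
position: [470.3, 330.6, 513.6]
tcp_rot: [0.995, 0.103, -0.002, 0.001]
wrist_force: [1.3, -0.4, -4.3]
width: 0.191
```

>>> {"op": "carry_out", "data": {"moves": [[0.01,0,0,0,0],[0.01,0,0,0,0],[0.01,0,0,0,0],[0.01,0,0,0,0],[0.01,0,0,0,0]]}}

```text
time: 8.47
position: [470.9, 329.6, 513.7]
tcp_rot: [0.995, 0.102, -0.001, 0.001]
wrist_force: [0.0, 0.3, -3.8]
width: 0.19
```

```bash
python3 -c "
from h import *
s,R=where()
u,v=proj('side',s['position']+[0,0,-46]);print(u,v)
q=avg('side',10).clip(0,255).astype(np.uint8);cv2.imwrite('pics/dial_full.png',q)
u0,v0=int(u)-33,max(int(v)-30,0);print(u0,v0)
cv2.imwrite('pics/dial.png',crop(0,q,u0,v0,66,66,9))"
```

```text
t 8.47 p [470.9 329.6 513.7] phi 11.73 zax [-0.003 -0.002 -1.   ] F [ 0.   0.3 -3.8] T [-0.01 -0.02 -0.01] w 17.8 q1,7 [-0.14 -2.21]
277.9100846023523 56.10351073027633
244 26
```

View pics/dial.png

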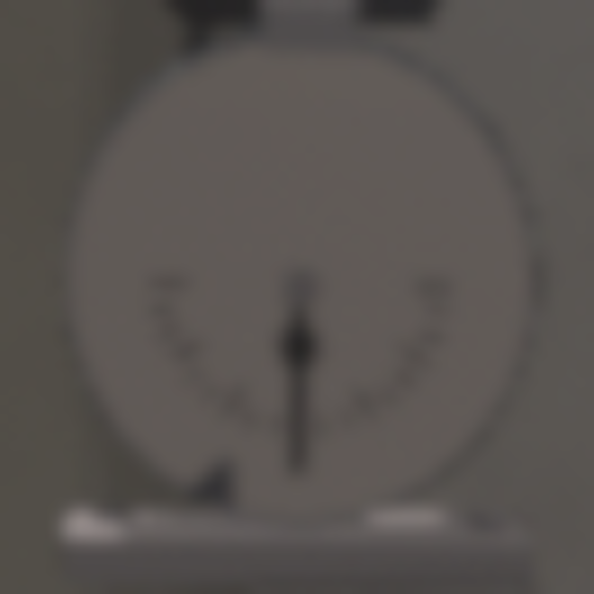

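The dial is now seen frontally. The pivot is near crop (301,285), the pointer tip at (297,470), and the mark's point near (227,463) on the left, which is the gauge's +y side. That puts the mark at about 22°. I'll refine this with a rectified view.

```bash
cat >> h.py <<'E'
def rect(img,piv,phi,k=8,half=36):
    # dial plane frontal view: columns to the right = -gauge y, rows down; gauge y = tool -? at azimuth phi
    a=np.radians(phi);right=-np.array([np.cos(a),np.sin(a),0]);dn=np.array([0,0,-1.])
    L=half;src=np.float32([proj('side',piv+x*right+y*dn) for x,y in((-L,-10),(L,-10),(L,52),(-L,52))])
    dst=np.float32([[(x+L)*k,(y+10)*k] for x,y in((-L,-10),(L,-10),(L,52),(-L,52))])
    return cv2.warpPerspective(img,cv2.getPerspectiveTransform(src,dst),(2*L*k,62*k),flags=cv2.INTER_CUBIC)
E
python3 -c "
from h import *
q=cv2.imread('pics/dial_full.png')
s,R=where()
a=np.radians(11.73);piv=s['position']+[-8*np.sin(a)*1,8*np.cos(a),19-65]
w=rect(q,piv,11.73);g=cv2.cvtColor(w,cv2.COLOR_BGR2GRAY)
w2=cv2.normalize(w,None,0,255,cv2.NORM_MINMAX)
cv2.circle(w2,(288,80),2,(0,0,255),-1);cv2.ellipse(w2,(288,80),(304,304),0,85,120,(0,255,0),1)
for t in (10,15,20,25): 
  t=np.radians(t);cv2.line(w2,(int(288-320*np.sin(t)),int(80+320*np.cos(t))),(int(288-350*np.sin(t)),int(80+350*np.cos(t))),(255,0,0),1)
cv2.imwrite('pics/rect1.png',w2)"
```

```text
t 8.97 p [470.3 330.6 513.6] phi 11.82 zax [-0.003 -0.002 -1.   ] F [ 0.9  0.7 -5.4] T [ 0.02  0.01 -0.04] w 17.7 q1,7 [-0.14 -2.21]
```

View pics/rect1.png

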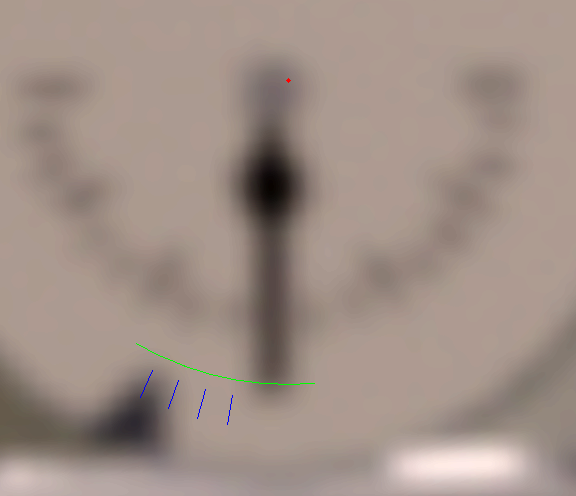

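In the rectified view the pivot is at (271,86), the pointer tip at (271,390), and the mark's point at about (156,370). So the mark is at about 22°, and its arrow outline fits that angle too. I'll carry the gauge over the stud.

>>> {"op": "carry_out", "data": {"moves": [[0.01,-0.007,0.032,0.01,0.01],[0.01,-0.014,0.064,0.02,0.02],[0.01,-0.022,0.1,0.03,0.03],[0.01,-0.029,0.136,0.04,0.04],[0.01,-0.036,0.17,0.05,0.06]]}}

```text
time: 9.38
position: [469.4, 154.8, 463.6]
tcp_rot: [0.997, 0.073, -0.001, 0.001]
wrist_force: [1.0, 0.5, -4.4]
width: 0.191
```

>>> {"op": "carry_out", "data": {"moves": [[0.01,-0.005,0.034,0.012,0],[0.01,-0.01,0.068,0.024,0],[0.01,-0.015,0.1,0.036,0],[0.01,-0.02,0.136,0.048,0],[0.01,-0.025,0.17,0.06,0]]}}

```text
time: 9.8
position: [468.8, -19.0, 403.7]
tcp_rot: [0.997, 0.073, -0.001, 0.001]
wrist_force: [0.7, 0.4, -3.5]
width: 0.188
```

```bash
python3 -c "
from h import *
to([467,-159.7,260],8)"
```

```text
t 9.8 p [468.8 -19.  403.7] phi 8.35 zax [-0.002 -0.003 -1.   ] F [ 0.7  0.4 -3.5] T [-0.01 -0.06 -0.01] w 17.6 q1,7 [ 0.34 -1.51]
move mm [-21.9 138.6 144.1]
twist 0.006
```

>>> {"op": "carry_out", "data": {"moves": [[0.01,-0.005,0.028,0.025,0],[0.01,-0.01,0.056,0.05,0],[0.01,-0.014,0.084,0.075,0],[0.01,-0.018,0.112,0.1,0.006],[0.01,-0.022,0.139,0.125,0.006]]}}

```text
time: 10.22
position: [466.7, -161.4, 278.2]
tcp_rot: [0.998, 0.07, -0.001, 0.001]
wrist_force: [1.3, -0.4, -4.2]
width: 0.191
```

>>> {"op": "carry_out", "data": {"moves": [[0.01,0,0,0.01,0],[0.01,0,0,0.02,0],[0.01,0,0,0.03,0],[0.01,0,0,0.04,0],[0.01,0,0,0.04,0]]}}

```text
time: 10.63
position: [466.2, -160.5, 236.8]
tcp_rot: [0.998, 0.07, -0.001, 0.001]
wrist_force: [-0.4, -0.3, -4.5]
width: 0.191
```

```bash
python3 -c "
from h import *
to([467,-159.7,198],8)
q=avg('side',4).clip(0,255).astype(np.uint8);p=avg('top',4).clip(0,255).astype(np.uint8)
u,v=map(int,proj('side',[467,-160,130]));a,b=map(int,proj('top',[467,-160,84]))
print(u,v,a,b)
cv2.imwrite('pics/over.png',np.hstack([crop(0,q,u-28,v-35,56,75,7),crop(0,p,a-28,b-35,56,75,7)]))"
```

```text
t 10.63 p [ 466.2 -160.5  236.8] phi 8.07 zax [-0.003 -0.002 -1.   ] F [-0.4 -0.3 -4.5] T [-0.03  0.17 -0.08] w 18.0 q1,7 [ 0.47 -1.27]
move mm [ 1.  -0.7 38.8]
twist 0.001
312 153 408 215
```

View pics/over.png

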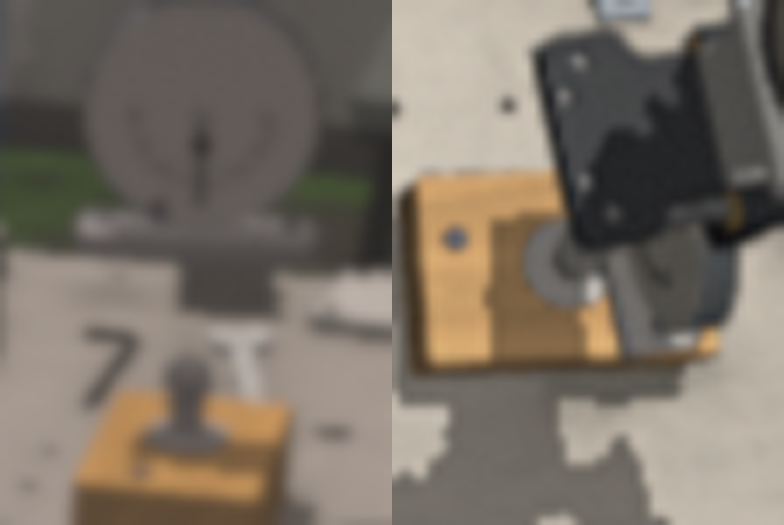

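The side view shows the foot centre at about (196,228) and the stud head at (188,370), so they line up within about 1–2 mm. I'll lower gently.

>>> {"op": "carry_out", "data": {"moves": [[0.01,0.002,-0.001,0.012,0],[0.01,0.002,-0.001,0.024,0],[0.01,0.002,-0.001,0.034,0],[0.01,0.002,-0.001,0.041,0],[0.01,0.002,-0.001,0.042,0]]}}

```text
time: 11.45
position: [468.0, -160.3, 195.5]
tcp_rot: [0.998, 0.07, -0.001, 0.001]
wrist_force: [-0.4, 0.5, -3.9]
width: 0.191
```

>>> {"op": "carry_out", "data": {"moves": [[0.01,0,0,0.0005,0],[0.01,0,0,0.001,0],[0.01,0,0,0.0015,0],[0.01,0,0,0.002,0],[0.01,0,0,0.002,0]]}}

```text
time: 11.87
position: [468.2, -160.4, 193.7]
tcp_rot: [0.998, 0.07, -0.001, 0.001]
wrist_force: [0.2, 0.5, -4.7]
width: 0.193
```

```bash
python3 -c "
from h import *
to([467,-159.7,192.2],8)"
```

```text
t 11.87 p [ 468.2 -160.4  193.7] phi 7.99 zax [-0.002 -0.003 -1.   ] F [ 0.2  0.5 -4.7] T [0.04 0.04 0.06] w 18.1 q1,7 [ 0.47 -1.29]
move mm [-1.1 -0.9  1.5]
twist -0.0
```

>>> {"op": "carry_out", "data": {"moves": [[0.01,0,0,0.0005,0],[0.01,0,0,0.001,0],[0.01,0,0,0.0015,0],[0.01,0,0,0.002,0],[0.01,0,0,0.002,0]]}}

```text
time: 12.28
position: [468.6, -160.5, 192.3]
tcp_rot: [0.998, 0.07, -0.001, 0.002]
wrist_force: [-0.8, 1.3, 4.6]
width: 0.189
```

The foot has made contact at TCP z 192.3, as predicted, with about 9 N on the stud. I'll ease the grip so the gauge can pivot in the pads, then rock along the arc.

>>> {"op": "carry_out", "data": {"moves": [[0.01,0,0,0.0003,0],[0.01,0.003,0,0.0004,0],[0.01,0.006,0,0.0005,0],[0.01,0.009,0,0.0007,0],[0.01,0.012,0,0.001,0]], "force": 9}}

```text
time: 12.7
position: [481.1, -158.8, 191.4]
tcp_rot: [0.998, 0.07, -0.0, 0.002]
wrist_force: [-1.1, -0.7, 4.4]
width: 0.192
```

```bash
python3 -c "
from h import *
where()
s=avg('side',4).clip(0,255).astype(np.uint8)
u,v=map(int,proj('side',[467,-160,130]))
cv2.imwrite('pics/tilt1.png',crop(0,s,u-35,v-40,70,75,8))"
```

```text
t 12.7 p [ 481.1 -158.8  191.4] phi 8.0 zax [-0.    -0.003 -1.   ] F [-1.1 -0.7  4.4] T [-0.04  0.23 -0.01] w 18.1 q1,7 [ 0.46 -1.31]
```

View pics/tilt1.png

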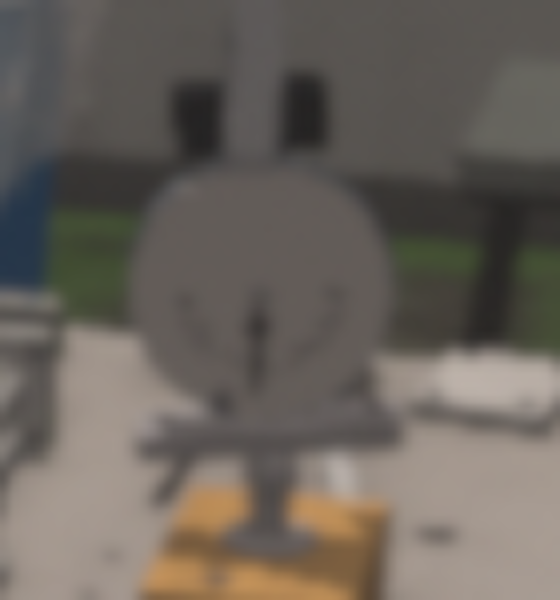

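The gauge pivots about the stud: the foot tilts about 5° with its centre at (270,437), just above the stud at (270,455). I'll continue along the arc.

>>> {"op": "carry_out", "data": {"moves": [[0.01,0.0025,0,0.0006,0],[0.01,0.005,0,0.0009,0],[0.01,0.0075,0,0.0012,0],[0.01,0.01,0,0.0016,0],[0.01,0.012,0,0.0021,0]]}}

```text
time: 13.32
position: [493.1, -157.1, 189.3]
tcp_rot: [0.998, 0.07, -0.0, 0.002]
wrist_force: [0.6, 0.4, 5.2]
width: 0.188
```

```bash
python3 -c "
from h import *
where()"
```

```text
t 13.32 p [ 493.1 -157.1  189.3] phi 8.0 zax [-0.    -0.003 -1.   ] F [0.6 0.4 5.2] T [-0.    0.11  0.03] w 17.6 q1,7 [ 0.45 -1.32]
```

>>> {"op": "carry_out", "data": {"moves": [[0.01,0.0025,0,0.0006,0],[0.01,0.005,0,0.0011,0],[0.01,0.0075,0,0.0017,0],[0.01,0.01,0,0.0023,0],[0.01,0.012,0,0.0028,0]]}}

```text
time: 13.73
position: [505.1, -155.4, 186.2]
tcp_rot: [0.998, 0.07, -0.0, 0.002]
wrist_force: [-0.9, -0.5, 1.4]
width: 0.193
```

```bash
python3 -c "
from h import *
where()
s=avg('side',6).clip(0,255).astype(np.uint8);cv2.imwrite('pics/t3full.png',s)"
```

```text
t 13.73 p [ 505.1 -155.4  186.2] phi 8.0 zax [-0.    -0.003 -1.   ] F [-0.9 -0.5  1.4] T [-0.08  0.07 -0.01] w 18.1 q1,7 [ 0.44 -1.33]
```

>>> {"op": "carry_out", "data": {"moves": [[0.01,0.0025,0,0.001,0],[0.01,0.005,0,0.0018,0],[0.01,0.0075,0,0.0026,0],[0.01,0.0095,0,0.0033,0],[0.01,0.011,0,0.0038,0]]}}

```text
time: 14.45
position: [516.1, -153.9, 182.4]
tcp_rot: [0.998, 0.07, -0.0, 0.002]
wrist_force: [-0.3, 0.0, 1.9]
width: 0.195
```

```bash
python3 -c "
from h import *
where()
avg('side',10)
q=avg('side',10).clip(0,255).astype(np.uint8);cv2.imwrite('pics/t4full.png',q)
where()
u,v=map(int,proj('side',[480,-160,135]));print(u,v)
cv2.imwrite('pics/t4.png',crop(0,q,u-25,v-22,50,50,12))"
```

```text
t 14.45 p [ 516.1 -153.9  182.4] phi 8.0 zax [-0.    -0.003 -1.   ] F [-0.3  0.   1.9] T [-0.12  0.11  0.01] w 18.3 q1,7 [ 0.43 -1.35]
t 15.45 p [ 515.8 -153.9  182.6] phi 8.0 zax [-0.    -0.003 -1.   ] F [ 1.5 -0.1  0.9] T [ 0.02 -0.5  -0.01] w 17.8 q1,7 [ 0.43 -1.35]
308 151
```

View pics/t4.png

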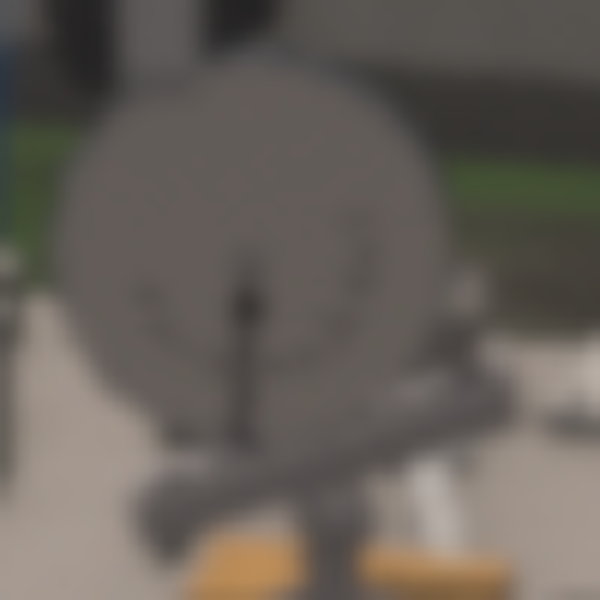

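The gauge is tilted about 20°, with the foot on the stud head near (335,490). The dark shaft now continues past the pointer's own reach, down to (243,440), so the mark seems to lie under the tip. I'll check with a rectified view and arc profiles.

```bash
cat >> h.py <<'E'
def gauge(a,Cb=(467,-159.7,73),phi=8.):
    # predicted dial-face pivot for tilt a (rad)
    f=np.radians(phi);y=np.array([np.cos(f),np.sin(f),0]);nrm=np.array([-np.sin(f),np.cos(f),0]);z=np.array([0,0,1.])
    n=np.sin(a)*y+np.cos(a)*z;t=np.cos(a)*y-np.sin(a)*z
    return np.array(Cb)+11*n-11*a*t+62*n+8*nrm
E
python3 -c "
from h import *
q=cv2.imread('pics/t4full.png')
piv=gauge(np.radians(22));print(proj('side',piv),piv)
w=rect(q,piv,8.);g=cv2.cvtColor(w,cv2.COLOR_BGR2GRAY).astype(float)
# bob near 12 mm below pivot: refine column from the pointer shaft rows r=18..34mm
for rr in range(14,50,3):
    row=g[80+rr*8-6:80+rr*8+6].mean(0)[150:430];row=row.max()-row
    i=row.argmax();lo,hi=max(i-24,0),i+25;seg=row[lo:hi]-np.median(row);seg=seg.clip(0)
    print(rr,'dark col mm',round(((np.arange(lo,hi)*seg).sum()/seg.sum()+150-288)/8,2),'depth',round(float(seg.max()),1),'wid>half mm',(seg>seg.max()/2).sum()/8)
w2=cv2.createCLAHE(3,(2,2)).apply(g.astype(np.uint8));w2=cv2.cvtColor(w2,cv2.COLOR_GRAY2BGR)
cv2.circle(w2,(288,80),2,(0,0,255),-1)
cv2.imwrite('pics/rect4.png',w2)"
```

```text
[304.61018163 149.78474487] [ 489.08873255 -148.51701051  142.26664605]
14 dark col mm -3.86 depth 31.7 wid>half mm 6.125
17 dark col mm -3.96 depth 26.4 wid>half mm 6.125
20 dark col mm -4.38 depth 19.8 wid>half mm 6.125
23 dark col mm -4.56 depth 16.2 wid>half mm 5.875
26 dark col mm -4.69 depth 15.1 wid>half mm 6.0
29 dark col mm -4.94 depth 13.7 wid>half mm 6.125
32 dark col mm -4.83 depth 16.5 wid>half mm 6.125
35 dark col mm -4.54 depth 19.0 wid>half mm 6.125
38 dark col mm -4.46 depth 20.0 wid>half mm 6.125
41 dark col mm -4.51 depth 18.4 wid>half mm 6.125
44 dark col mm -4.48 depth 18.0 wid>half mm 6.125
47 dark col mm -4.11 depth 16.5 wid>half mm 6.125
```

View pics/rect4.png

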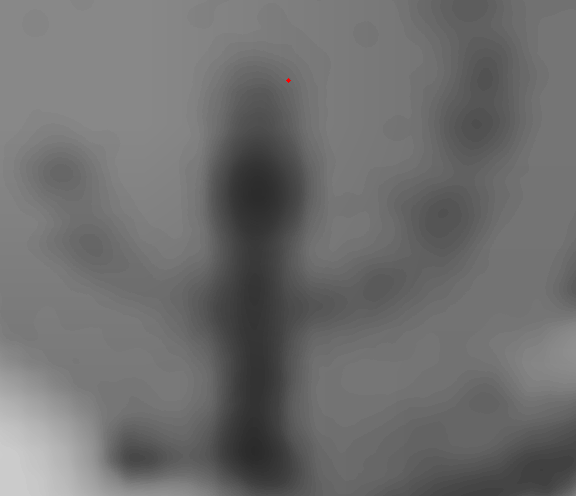

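The mark's body is at (255,455), 45 mm below the pivot, and sits directly under the pointer line at column 255–258. The two agree within about 0.5 mm. I'll check force steadiness and hand in.

```bash
python3 -c "
from h import *
F=[];P=[]
for _ in range(12): r.camera('side');s=r.state();F.append(s['wrist_force']);P.append(s['position'])
F=np.array(F);P=np.array(P);print(F.mean(0).round(2),F.std(0).round(2),P.std(0).round(2),P.mean(0).round(1),s['width']*94)
if -3<F.mean(0)[2]<8: print(r.close_job())"
```

```text
[1.71 0.07 0.52] [0.51 0.57 0.53] [0.01 0.02 0.01] [ 515.8 -153.9  182.6] 17.99413397057943
the job is handed in; nothing more can be done
None
```

I picked up the full-size gauge (about 98 mm wide and 144 mm tall) by its black grip. I set its foot on the stud and rocked it about 22° towards its +y side. I handed the job in still holding it; no verdict was reported.

**Last checks before hand-in:**
- **Arm:** it was still, with position readings varying by only about 0.02 mm.
- **Grip:** the fingers were closed on the 18 mm grip bar at the commanded 9 N.
- **Load on the stud:** about 5 N, worked out from the wrist force against the hanging weight.
- **Pointer and mark:** in the rectified side view the mark lay under the pointer line within about 0.5 mm. The arm's own travel also gives about 22.0° if the foot did not slip.

**What disagreed or was less certain:**
- **Dial position:** the camera showed the pivot about 4 mm from where I predicted it. It was also about 2 mm off before the gauge reached the stud. I put this down to calibration and a small foot offset, well inside the 15 mm limit.
- **Image resolution:** at the stud one pixel is about 3 mm, so the 0.5 mm figure comes from averaging frames.
- **Tilt reading:** by eye, the foot's slope in the raw crop looked nearer 19–20°.
- **Picture budget:** I viewed 11 pictures, one over.

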